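# Snap a sensor case shut in the locking pliers

### The job

Two locking pliers are mounted flat on bench stands; one of them holds a small sensor case whose two halves still stand apart. Press that case fully shut by squeezing the pliers' handles together until they lock, let go of them, then pull the release lever back towards the handles so that the jaws spring open, and let the lever stand up again. Leave the other, empty pliers alone.

Things in the scene. Friction and masses are not known exactly. Their poses are not given: they have to be found in the camera images.
- pliers: The pliers to use: plain steel, lying flat on a fixed stand (grey base plate 155 x 100 x 8 mm), grey case between the jaws. Origin: on the table below the pivot. x: level, from handle ends to jaws; y: across; z up. Handles end at x = -115 mm, jaws at 90. Handles and jaws are 35 to 57 mm above the table; the stand's fixed parts reach 80 mm; only table lies below the handles behind x = -45 mm.
- pliers_grip (a point): Point midway between the handles where to squeeze: 80 mm behind the pivot, 46 mm up; axes as pliers. A handle on either side (along y), each 10 mm thick, 22 high. Over their outsides here: 67 mm open (each splayed 0.22 rad from x), 30 mm locked (parallel). Both move evenly about this point; fingers closing along y press both. About 10 N on each takes them over centre; then they stay locked.
- pliers_handles (a joint): How far each handle has been squeezed, rad: 0 open (the spring holds it there), 0.15 dead centre, 0.22 fully closed and locked. Below 0.15 the spring throws them open.
- pliers_case (a joint): How far each half of the sensor case (two grey plastic shells, each 38 mm long, 10 thick, 26 high, on a black nest 77 mm ahead of the pivot) is pushed inwards, m: 0 to 0.002 at the start, 0.006 fully shut. The jaws push the halves in as the handles close; the case stays shut afterwards.
- pliers_bar (a point): Centre of the release lever's crossbar: a dark round bar 12 mm thick, 40 mm long along y, atop an upright steel lever 14 mm wide. At rest 20 mm ahead of the pivot and 127 mm above the table, the tallest part of the pliers; nothing within 80 mm ahead of it rises above 80 mm. The lever turns about a level y axis 55 mm below the bar.
- pliers_lever (a joint): Release lever angle, rad: 0 upright, grows as the bar is pulled back towards the handles (-x of the pliers), stop at 0.6 (bar 31 mm back, 10 mm lower). With the handles locked, about 0.25 rad forces them over centre and they spring open; about 6 N at the bar. A spring stands it up again when let go.
- spare: The other locking pliers, the same in every size, but with an empty nest and no case between the jaws: not to be used. Origin and axes as pliers.
- spare_handles (a joint): Squeeze angle of the other pliers' handles, rad, 0 open as for the first.
- spare_bar (a point): Centre of the other pliers' release lever crossbar, as for the first.

How it is judged:
By the outcome, as a careful person would: the job done as asked, in the order asked, and still so for the second after the job is handed in, with the robot touching nothing.
It also fails if it takes over 40 s, if anything falls off the work surface, if the arm or the gripper's body presses on something with over 40 N, if the wrist force passes 120 N, or if a joint passes its speed limit or range.

### The arm

A 6-joint arm with a two-finger parallel gripper is mounted at the origin on the work surface. World frame = base frame: x ahead of the robot, y to its left, z up, the work surface at z = 0. Lengths are in m, angles in rad, forces in N, time in s.
With the tool pointing down it reaches from about 0.35 to 0.775 m from the base axis. Payload 5.5 kg.
Tool frame: the origin (TCP) lies at the very end of the fingers, on their centre line; the grasp point (between the pads) lies 19 mm behind it; z points along the fingers, y is the direction in which the jaws open and shut (so a half turn about z gives the same grasp; the last joint's range is limited). The gripper opens to 85 mm and grips with 20 to 120 N. Pads are 22 mm wide; open, the fingers measure 114 mm over their backs; the gripper's body (76 mm by 85 mm) begins 54 mm behind the grasp point. The pads swing forward as they close: fully open they stand 13 mm farther back than shut.
Start: joints at [-1.313, 0.313, 0.046, 1.304, 0, 1.431], TCP at [0.223, -0.53, 0.231] pointing down, gripper open.
Joint ranges: [-2.76, 2.76], [-0.86, 1.69], [-1.03, 1.26], [-2.2, 2.34], [-1.47, 1.5], [-3.14, 3.14]. Speed limits (rad/s): [2.57, 2.57, 3.14, 3.14, 3.14, 3.14].

### API

Orientations are given as a unit quaternion [w, x, y, z].
In Python, from workcell import get_state, read_camera, hand_in, find_in, silhouettes gives the robot as it stands. The module is installed in compiled form; this text tells all that it offers.
- The arm moves only by the tool send_rows, never from a script. Its argument "deltas" is a list that holds one entry, the list of rows, each a list of 6 numbers: the shift along the world's x, y, z in cm, then the turn, a rotation vector about the world's x, y, z in degrees. In form: [[[dx, dy, dz, wx, wy, wz], ...]]. A call has 1 to 12 rows; each row is the pose to reach, as a shift and turn from the pose commanded when the call began; what a row does not reach only later rows make up. A row lasts 1/10 s, in which the tool goes at most 50 mm and 8.59 degrees, less where a joint would pass 70% of its speed; a pose out of reach is approached as far as the arm can. A call with a gripper value outside its range is refused whole. "jaw" is the opening, from -1 (shut) to 1 (fully open), so that 0 is half open, set as the call begins (left out, the last holds). The fingers move at their own pace and stop on an object; "force" is the grip in N (left out, the last holds). Time passes only in rows, so rows that repeat a pose let the fingers close. It gives the time, the measured TCP pose, the force and the opening at its end, in the units of the state.
- get_state(): the state, without advancing time (a new reading comes with each control period).
- read_camera(name): name is "scene" or "top" or "wrist"; returns a dict with "img" (384x512x3 uint8, red, green, blue), "z_map" (384x512 float32, m along the optical axis (not along the pixel's ray), 0 where there is no reading), "vfov" (degrees; the focal length in pixels is half the picture's height over the tangent of half this angle, whatever the lens; pixels are square), "cx", "cy" (the principal point, pixels), "R" (3x3) and "t" (3): a world point X has camera coordinates R X + t; the wrist camera has in their place "hand_eye" (4x4, takes a point from camera to tool coordinates, whose origin is the TCP and whose axes are the flange's). Camera axes: x right, y down, z forward; pixel columns grow to the right and rows downward; lengths in m; the calibration is good to about 2 mm. A picture is of the moment at which its call begins: read the wrist's pose just before it.
- hand_in(): hands the job in, once; it reports no verdict.
Trained networks look in a picture, given as the dict that the camera call returned (one of the last four; its "shot" number tells which), for a name from the list of things; names that differ only in an ending like _2 or _b are one class to them, and where a whole thing is asked for, a point or a joint stands for the part that bears it (a point fixed in the world has none). Each returns a list of dicts, best first, with "conf" (0 to 1); they miss things now and then, are a little off and sometimes report something else, mostly with a low value. They report only what shows in the picture. A call takes as long as a camera call.
- find_in(picture, thing): "box" ([centre column, centre row, width, height] in pixels, round what is visible of it).
- silhouettes(picture, thing): "mask" (384x512 bool, what is visible of it) and "box" ([centre column, centre row, width, height] in pixels, round what is visible of it).
The state is a dict: "clock": time; "joint_pos": joint angles; "qvel": joint speeds; "tau": joint torques, N m; "tcp_pos": TCP position; "orientation": TCP orientation; "wrist_force": force on the tool from outside, world axes, zero at the start; "ft_torque": the same for the moment, N m; "finger_gap": finger opening in m.
Only numpy, scipy, OpenCV 4.12 (cv2) and the standard library are available. Lean on these libraries where they do the work, as an engineer would, in place of code of your own. Each camera call takes 0.05 s, during which the arm holds its last target.

## Working session

There is one attempt and no reset: what is moved stays moved. The work goes in short steps, Python scripts to look and compute and a tool call to move; the robot and the scene stay as the last step left them, time stands still between calls to the robot, and variables do not carry over. Pictures are saved under pics/ and viewed, and the job is handed in when it is done.

Besides the shell and the picture viewer there is one more tool, called after "Request:" as name([rows], argument=value, ...), one row to a line, values as JSON. send_rows: Moves the arm, as the interface text tells. Its arguments: {"type":"object","properties":{"deltas":{"type":"array","items":{"type":"array","items":{"type":"array","items":{"type":"number"}}}},"jaw":{"type":"number"},"force":{"type":"number"}},"required":["deltas"]}

```bash
mkdir -p pics; cat > h.py <<'E'
import numpy as np,cv2
from workcell import *
def pts(d):
    f=192/np.tan(np.radians(d["vfov"])/2)
    v,u=np.mgrid[0:384,0:512];z=d["z_map"]
    P=np.stack([(u-d["cx"])/f*z,(v-d["cy"])/f*z,z],-1)
    return (P-d["t"])@d["R"]  # R^T (P-t)
E
python3 - <<'E'
from h import *
print(get_state())
for n in ("scene","top"):
    d=read_camera(n);cv2.imwrite(f"pics/{n}0.png",d["img"][...,::-1])
    np.save(f"{n}.npy",np.dstack([pts(d),d["z_map"]]))
    for t in ("pliers","spare","pliers_case","pliers_bar"):
        print(n,t,[(r["conf"],np.round(r["box"])) for r in find_in(d,t)])
E
```

```text
{'clock': 0.0, 'joint_pos': array([-1.31263306e+00,  3.14028416e-01,  4.49813487e-02,  1.30361034e+00,
        1.57948403e-06,  1.43118649e+00]), 'qvel': array([-1.10999272e-03, -2.07933395e-03,  3.49395548e-04,  8.33481133e-05,
        5.98211229e-04,  8.77324995e-04]), 'tau': array([-1.45649450e-03, -4.80630934e+01,  2.98531830e+01,  1.94356567e-02,
       -1.88449494e-04, -2.40953403e-05]), 'tcp_pos': array([ 0.22258934, -0.5296109 ,  0.23039391]), 'orientation': array([-9.28952946e-04,  9.80286754e-01,  1.97577868e-01, -5.43387313e-05]), 'wrist_force': array([-0.10506232,  0.082597  ,  0.97115236]), 'ft_torque': array([ 0.02808778, -0.0618297 ,  0.05800271]), 'finger_gap': 0.08567168340509056}
scene pliers [(0.9, array([171., 215.,  75., 116.]))]
scene spare [(0.62, array([356., 203.,  63., 108.]))]
scene pliers_case []
scene pliers_bar [(0.62, array([164., 206.,  22.,  29.]))]
top pliers [(0.77, array([346., 215.,  81., 110.]))]
top spare [(0.75, array([169., 206.,  49., 104.]))]
top pliers_case [(0.43, array([332., 180.,   7.,  23.]))]
top pliers_bar [(0.71, array([356., 202.,  23.,  10.]))]
```

View pics/scene0.png

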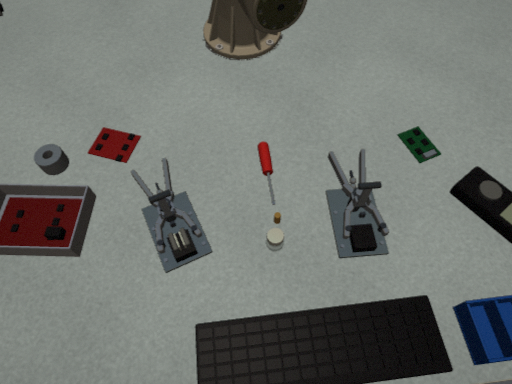

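View pics/top0.png

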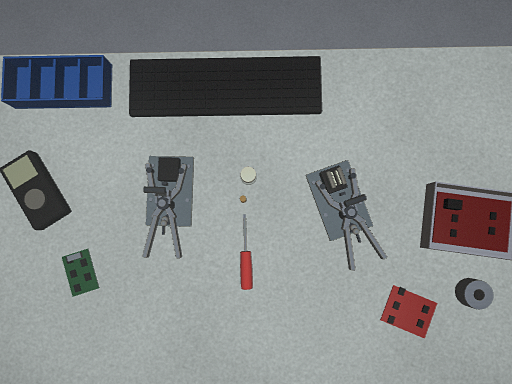

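The case (two light shells in the black nest) is in the pliers on the left in the scene view (171,215) and on the right in the top view (346,215). The spare, with its empty nest, is at (169,206) in the top view. Next I measure the pose.

```bash
python3 - <<'E'
from h import *
for n,b in (("top",(346,215,95,125)),("scene",(171,215,90,125))):
    A=np.load(n+".npy");v,u=np.mgrid[0:384,0:512]
    m=(abs(u-b[0])<b[2]/2)&(abs(v-b[1])<b[3]/2)&(A[...,3]>0)
    P=A[m][:,:3];z=P[:,2]
    print(n,"table z",np.percentile(z,[1,10,30,50,90,99]).round(4))
    pl=P[(z>.005)&(z<.013)]
    r=cv2.minAreaRect((pl[:,:2]*1000).astype(np.float32));print("plate",len(pl),r)
    br=P[z>.118];print("bar",len(br),br.mean(0).round(4),br.max(0).round(4), br.min(0).round(4))
    c=br[:,:2]-br[:,:2].mean(0);w,V=np.linalg.eigh(c.T@c);print("bar dir",V[:,1],np.degrees(np.arctan2(V[1,1],V[0,1])))
    hd=P[(z>.03)&(z<.065)];
    r=cv2.minAreaRect((hd[:,:2]*1000).astype(np.float32));print("mid",len(hd),r)
    np.save(n+"_hd.npy",P[z>.004])
E
```

```text
top table z [-0.0024 -0.0008  0.0005  0.0016  0.0551  0.1299]
plate 1621 ((572.8626098632812, -218.29226684570312), (193.5300750732422, 259.554931640625), 85.91641235351562)
bar 144 [ 0.5875 -0.2006  0.132 ] [ 0.5987 -0.181   0.136 ] [ 0.5766 -0.2209  0.1241]
bar dir [-0.3251898   0.94564877] 108.97707424695422
mid 1795 ((564.3558959960938, -210.48223876953125), (212.7053680419922, 86.57853698730469), 19.51467514038086)
scene table z [-1.500e-03 -1.000e-04  1.000e-03  2.100e-03  5.590e-02  1.309e-01]
plate 1788 ((527.194580078125, -199.70181274414062), (305.8000793457031, 144.7173309326172), 11.235133171081543)
bar 165 [ 0.5897 -0.2021  0.131 ] [ 0.5987 -0.1826  0.1357] [ 0.5782 -0.2211  0.1185]
bar dir [-0.32288514  0.94643816] 108.83749601756544
mid 1649 ((564.0855102539062, -208.61170959472656), (212.9578857421875, 86.4664306640625), 17.736690521240234)
```

```bash
python3 - <<'E'
from h import *
from scipy.optimize import minimize
for n in("top","scene"):
    P=np.load(n+"_hd.npy")
    for yaw in (17.5,18.9,20):
        a=np.radians(yaw);R=np.array([[np.cos(a),np.sin(a)],[-np.sin(a),np.cos(a)]])
        q=(P[:,:2]-[.5696,-.2078])@R.T*1000
        z=P[:,2]
        m=(z>.03)&(z<.065)
        o=[]
        for x in(-105,-90,-80,-70,-60):
            s=q[m&(abs(q[:,0]-x)<6)&(abs(q[:,1])<60)][:,1];o.append((x,s.min().round(1),s.max().round(1),np.median(s[s<0]).round(1),np.median(s[s>0]).round(1)))
        s=q[m&(abs(q[:,1])<70)];p=q[(z>.006)&(z<.012)&(abs(q[:,1])<60)&(q[:,0]>-60)&(q[:,0]<120)]
        h=lambda x:np.percentile(x,[2,98]).round(1)
        print(n,yaw,o,"ext x",h(s[:,0]),"plate",h(p[:,0]),h(p[:,1]))
E
```

```text
top 17.5 [(-105, np.float64(-41.4), np.float64(36.7), np.float64(-33.7), np.float64(33.2)), (-90, np.float64(-37.4), np.float64(33.5), np.float64(-29.8), np.float64(29.9)), (-80, np.float64(-35.1), np.float64(31.6), np.float64(-27.7), np.float64(27.8)), (-70, np.float64(-32.2), np.float64(29.8), np.float64(-25.0), np.float64(26.2)), (-60, np.float64(-30.1), np.float64(27.9), np.float64(-21.8), np.float64(23.3))] ext x [-106.    93.8] plate [-44.  106.8] [-47.8  50. ]
top 18.9 [(-105, np.float64(-38.8), np.float64(39.4), np.float64(-31.1), np.float64(35.9)), (-90, np.float64(-35.2), np.float64(36.9), np.float64(-27.9), np.float64(32.1)), (-80, np.float64(-33.0), np.float64(33.9), np.float64(-25.4), np.float64(30.1)), (-70, np.float64(-30.4), np.float64(32.6), np.float64(-23.3), np.float64(28.0)), (-60, np.float64(-28.5), np.float64(29.4), np.float64(-20.2), np.float64(24.5))] ext x [-106.1   93.5] plate [-43.6 106.8] [-47.8  49.2]
top 20 [(-105, np.float64(-36.7), np.float64(41.4), np.float64(-28.6), np.float64(37.6)), (-90, np.float64(-33.4), np.float64(38.8), np.float64(-26.1), np.f
[... 1033 characters left out ...]
64(28.3)), (-70, np.float64(-32.9), np.float64(30.5), np.float64(-27.4), np.float64(26.0)), (-60, np.float64(-30.7), np.float64(28.4), np.float64(-23.8), np.float64(23.2))] ext x [-104.7   97.3] plate [-42.8 106.7] [-49.7  47.7]
scene 20 [(-105, np.float64(-38.1), np.float64(40.5), np.float64(-33.2), np.float64(35.5)), (-90, np.float64(-34.5), np.float64(37.1), np.float64(-30.0), np.float64(32.4)), (-80, np.float64(-33.0), np.float64(34.7), np.float64(-27.7), np.float64(29.7)), (-70, np.float64(-31.5), np.float64(31.9), np.float64(-25.7), np.float64(27.7)), (-60, np.float64(-29.4), np.float64(30.1), np.float64(-23.4), np.float64(23.8))] ext x [-104.2   97.3] plate [-42.9 106.8] [-50.3  47.1]
```

Request:
send_rows([
  [[3, 3.5, 0, 0, 0, -1], [6, 7, 0, 0, 0, -2], [9, 10.5, 0, 0, 0, -3], [12, 14, 0, 0, 0, -4.1], [15, 17, 0, 0, 0, -4.1], [18, 20, 0, 0, 0, -4.1], [21, 23, 0, 0, 0, -4.1], [24, 26, 0, 0, 0, -4.1], [27.1, 29.6, 0, 0, 0, -4.1], [27.1, 29.6, 0, 0, 0, -4.1], [27.1, 29.6, 0, 0, 0, -4.1]],
], jaw=1)

```text
clock: 1.6
tcp_pos: [0.4942, -0.2332, 0.2312]
orientation: [0.0, 0.986, 0.164, -0.0]
wrist_force: [-0.7, -0.3, -0.0]
finger_gap: 0.0849
```

```bash
python3 - <<'E'
from h import *
from scipy.spatial.transform import Rotation as Ro
s=get_state();d=read_camera("wrist");cv2.imwrite("pics/w1.png",d["img"][...,::-1])
f=192/np.tan(np.radians(d["vfov"])/2);v,u=np.mgrid[0:384,0:512];z=d["z_map"]
P=np.stack([(u-d["cx"])/f*z,(v-d["cy"])/f*z,z],-1)[z>0]
H=d["hand_eye"];P=P@H[:3,:3].T+H[:3,3]
q=s["orientation"];P=P@Ro.from_quat(q[[1,2,3,0]]).as_matrix().T+s["tcp_pos"]
a=np.radians(18.8);R=np.array([[np.cos(a),np.sin(a)],[-np.sin(a),np.cos(a)]])
Q=(P[:,:2]-[.5696,-.2078])@R.T*1000;Z=P[:,2]
for x in(-105,-95,-80,-65):
    m=(Z>.045)&(Z<.065)&(abs(Q[:,0]-x)<2)&(abs(Q[:,1])<60);y=Q[m,1]
    if len(y): print(x,y.min(),y.max(),np.median(y[y>0]),np.median(y[y<0]))
b=(Z>.118)&(Z<.14)&(abs(Q[:,0])<50)&(abs(Q[:,1])<50)
print(b.sum(),Q[b].min(0) if b.any() else 0,Q[b].max(0) if b.any() else 0)
print(d["hand_eye"],s["wrist_force"])
E
```

```text
-105 -40.675359659539644 37.478551544798314 32.113644383636355 -35.396775640363906
-95 -37.69372614879399 34.54771422015046 30.05511628928189 -32.5435509080045
-80 -34.98281694333932 31.689011160032887 26.598395279490067 -29.82275464810086
-65 -31.884696539060197 28.872327937328784 22.75314868925171 -25.76464418053154
774 [ 14.99486166 -21.26739882] [26.83266231 18.44213018]
[[ 3.62797271e-04 -9.46777693e-01 -3.21887974e-01  8.30024317e-02]
 [ 9.99999084e-01 -7.62130948e-05  1.35125830e-03  3.88212572e-04]
 [-1.30387330e-03 -3.21888169e-01  9.46776799e-01 -1.41793936e-01]
 [ 0.00000000e+00  0.00000000e+00  0.00000000e+00  1.00000000e+00]] [-0.70702591 -0.26162888 -0.04631902]
```

View pics/w1.png

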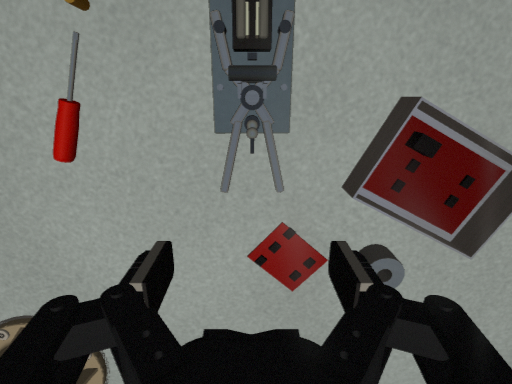

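The wrist view shows the handles symmetric, with ends at (225,188) and (280,188). The axis is about 1 mm to −y, so I'll correct that and go down.

Request:
send_rows([
  [[0, -0.1, -4, 0, 0, 0], [0, -0.1, -8, 0, 0, 0], [0, -0.1, -12, 0, 0, 0], [0, -0.1, -15, 0, 0, 0], [0, -0.1, -17.5, 0, 0, 0], [0, -0.1, -19, 0, 0, 0], [0, -0.1, -20.4, 0, 0, 0], [0, -0.1, -20.4, 0, 0, 0], [0, -0.1, -20.4, 0, 0, 0]],
])

```text
clock: 2.55
tcp_pos: [0.493, -0.2363, 0.0275]
orientation: [-0.0, 0.987, 0.161, -0.0]
wrist_force: [-0.2, 0.1, 0.6]
finger_gap: 0.0855
```

Request:
send_rows([
  [[0, 0, 0, 0, 0, 0], [0, 0, 0, 0, 0, 0], [0, 0, 0, 0, 0, 0]],
])

```text
clock: 2.85
tcp_pos: [0.4942, -0.2356, 0.0281]
orientation: [0.001, 0.987, 0.162, 0.001]
wrist_force: [0.7, -0.0, 0.5]
finger_gap: 0.0854
```

```bash
python3 - <<'E'
from h import *
d=read_camera("scene");cv2.imwrite("pics/s2.png",cv2.resize(d["img"][110:290,90:290,::-1],None,fx=3.3,fy=3.3))
d=read_camera("wrist");cv2.imwrite("pics/w2.png",d["img"][...,::-1])
E
```

```text
(no output)
```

View pics/s2.png

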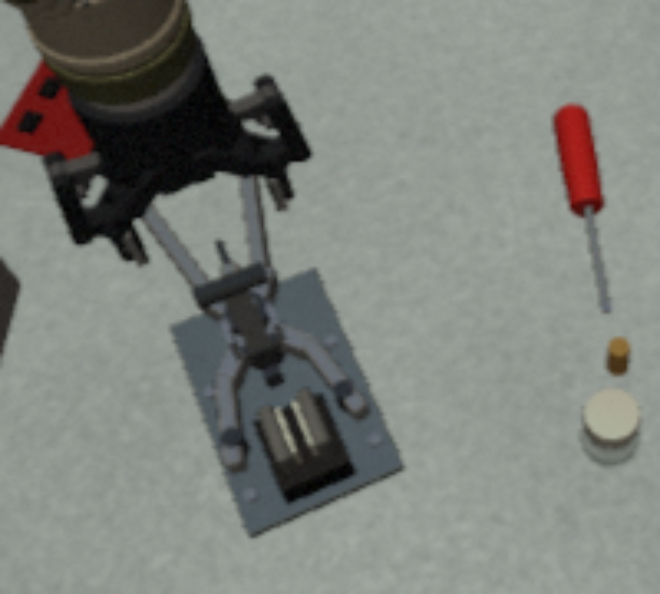

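View pics/w2.png

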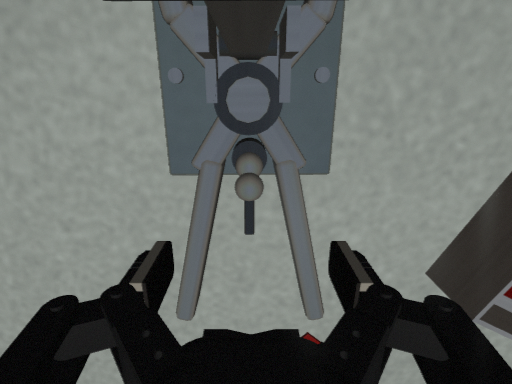

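Both handles lie between the pads (pads at x≈160 and 345, handles at about 190 and 310 at that depth). Next I squeeze them.

Request:
send_rows([
  [[0, 0, 0, 0, 0, 0], [0, 0, 0, 0, 0, 0], [0, 0, 0, 0, 0, 0], [0, 0, 0, 0, 0, 0], [0, 0, 0, 0, 0, 0], [0, 0, 0, 0, 0, 0], [0, 0, 0, 0, 0, 0], [0, 0, 0, 0, 0, 0], [0, 0, 0, 0, 0, 0], [0, 0, 0, 0, 0, 0]],
], jaw=-1, force=50)

```text
clock: 3.95
tcp_pos: [0.4935, -0.2347, 0.0278]
orientation: [-0.0, 0.987, 0.163, -0.0]
wrist_force: [-3.1, 2.7, 7.0]
finger_gap: 0.0284
```

Request:
send_rows([
  [[0, 0, 0, 0, 0, 0], [0, 0, 0, 0, 0, 0], [0, 0, 0, 0, 0, 0], [0, 0, 0, 0, 0, 0]],
], force=70)

```text
clock: 4.35
tcp_pos: [0.4935, -0.2347, 0.0279]
orientation: [-0.0, 0.987, 0.163, -0.0]
wrist_force: [-3.2, 3.3, 8.6]
finger_gap: 0.0273
```

Request:
send_rows([
  [[0, 0, 0, 0, 0, 0], [0, 0, 0, 0, 0, 0], [0, 0, 0, 0, 0, 0], [0, 0, 0, 0, 0, 0], [0, 0, 0, 0, 0, 0], [0, 0, 0, 0, 0, 0], [0, 0, 0, 0, 0, 0], [0, 0, 0, 0, 0, 0]],
], jaw=1)

```text
clock: 5.15
tcp_pos: [0.4938, -0.2351, 0.0273]
orientation: [0.0, 0.987, 0.162, 0.0]
wrist_force: [0.4, -0.8, 0.6]
finger_gap: 0.0855
```

```bash
python3 - <<'E'
from h import *
d=read_camera("wrist");cv2.imwrite("pics/w3.png",d["img"][...,::-1])
E
```

```text
(no output)
```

View pics/w3.png

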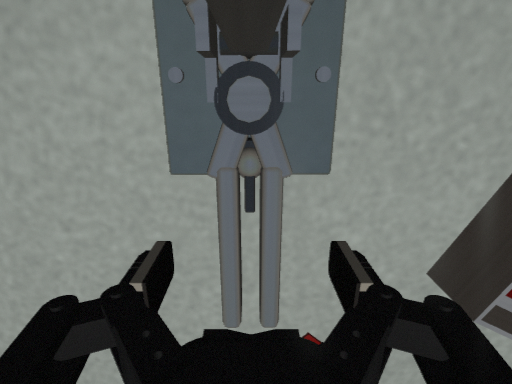

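The handles now stand parallel and stay locked with the fingers open (columns 230 and 270). I'll lift, close the fingers and move over to ahead of the bar.

Request:
send_rows([
  [[0, 0, 4, 0, 0, 0], [0, 0, 8, 0, 0, 0], [0, 0, 12, 0, 0, 0], [0, 0, 17, 0, 0, 0], [3.1, 1.05, 17, 0, 0, 0], [6.2, 2.1, 17, 0, 0, 0], [9.3, 3.15, 17, 0, 0, 0], [12.4, 4.2, 17, 0, 0, 0], [12.4, 4.2, 17, 0, 0, 0], [12.4, 4.2, 17, 0, 0, 0]],
])

```text
clock: 6.2
tcp_pos: [0.6178, -0.1927, 0.1966]
orientation: [-0.0, 0.987, 0.163, -0.001]
wrist_force: [-0.1, -0.4, 0.6]
finger_gap: 0.0856
```

Request:
send_rows([
  [[0, 0, 0, 0, 0, 0], [0, 0, 0, 0, 0, 0], [0, 0, 0, 0, 0, 0], [0, 0, 0, 0, 0, 0], [0, 0, 0, 0, 0, 0], [0, 0, 0, 0, 0, 0], [0, 0, 0, 0, 0, 0], [0, 0, 0, 0, 0, 0]],
], jaw=-1, force=30)

```text
clock: 7.0
tcp_pos: [0.6178, -0.1932, 0.1973]
orientation: [0.0, 0.987, 0.162, 0.0]
wrist_force: [0.5, -0.3, -0.0]
finger_gap: -0.0002
```

```bash
python3 - <<'E'
from h import *
d=read_camera("scene");cv2.imwrite("pics/s4.png",cv2.resize(d["img"][110:290,90:290,::-1],None,fx=3.3,fy=3.3))
E
```

```text
(no output)
```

View pics/s4.png

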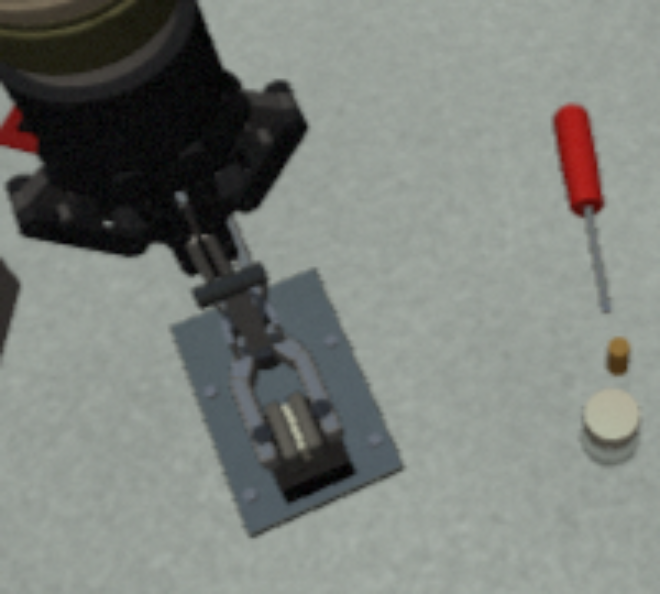

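The jaws are closed and the case halves have met (about 295,430). I'll go down ahead of the bar.

Request:
send_rows([
  [[0, 0, -3, 0, 0, 0], [0, 0, -6, 0, 0, 0], [0, 0, -8, 0, 0, 0], [0, 0, -9, 0, 0, 0], [0, 0, -9, 0, 0, 0], [0, 0, -9, 0, 0, 0], [0, 0, -9, 0, 0, 0]],
])

```text
clock: 7.75
tcp_pos: [0.6188, -0.1936, 0.1089]
orientation: [0.001, 0.987, 0.162, 0.001]
wrist_force: [-0.7, 0.5, 0.1]
finger_gap: 0.0001
```

```bash
python3 - <<'E'
from h import *
d=read_camera("scene");cv2.imwrite("pics/s5.png",cv2.resize(d["img"][110:290,90:290,::-1],None,fx=3.3,fy=3.3))
print(get_state()["wrist_force"])
E
```

```text
[ 0.29695444 -0.31221301 -0.21414129]
```

View pics/s5.png

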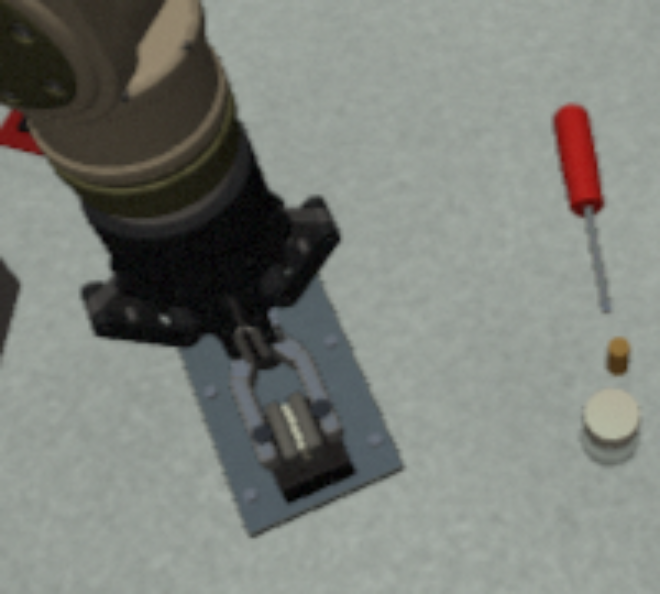

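The fingers stand in front of the bar and hide it. I'll pull back in two stages.

Request:
send_rows([
  [[-0.5, -0.17, 0, 0, 0, 0], [-0.95, -0.32, 0, 0, 0, 0], [-1.3, -0.45, 0, 0, 0, 0], [-1.6, -0.55, 0, 0, 0, 0], [-1.9, -0.65, 0, 0, 0, 0], [-1.9, -0.65, 0, 0, 0, 0]],
])

```text
clock: 8.4
tcp_pos: [0.5999, -0.1994, 0.1079]
orientation: [0.0, 0.987, 0.163, 0.002]
wrist_force: [3.0, 2.3, 0.1]
finger_gap: -0.0003
```

Request:
send_rows([
  [[-0.3, -0.1, 0, 0, 0, 0], [-0.6, -0.2, 0, 0, 0, 0], [-0.9, -0.3, 0, 0, 0, 0], [-1.2, -0.41, 0, 0, 0, 0], [-1.6, -0.54, 0, 0, 0, 0], [-1.6, -0.54, 0, 0, 0, 0], [-1.6, -0.54, 0, 0, 0, 0]],
])

```text
clock: 9.1
tcp_pos: [0.5827, -0.2052, 0.1076]
orientation: [0.0, 0.987, 0.162, 0.0]
wrist_force: [2.0, 1.1, 0.8]
finger_gap: 0.0001
```

```bash
python3 - <<'E'
from h import *
d=read_camera("scene");cv2.imwrite("pics/s6.png",cv2.resize(d["img"][110:290,90:290,::-1],None,fx=3.3,fy=3.3))
print(get_state()["wrist_force"])
E
```

```text
[ 1.95232684  0.88027897 -0.10130837]
```

View pics/s6.png

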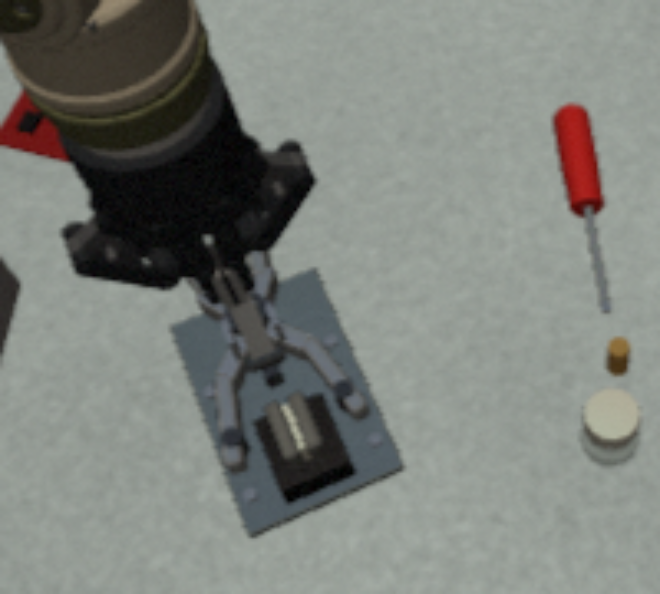

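The jaws sprang open and the case stays shut. I'll move forward to let the lever stand up, then lift and retreat sideways, clear of everything.

Request:
send_rows([
  [[0.6, 0.2, 0, 0, 0, 0], [1.2, 0.4, 0, 0, 0, 0], [1.8, 0.6, 0, 0, 0, 0], [2.6, 0.88, 0, 0, 0, 0], [3.5, 1.19, 0, 0, 0, 0], [4.0, 1.36, 0, 0, 0, 0], [4.0, 1.36, 0, 0, 0, 0], [4.0, 1.36, 0, 0, 0, 0]],
])

```text
clock: 9.95
tcp_pos: [0.6226, -0.1913, 0.107]
orientation: [-0.0, 0.987, 0.163, -0.0]
wrist_force: [-0.5, 1.3, 0.1]
finger_gap: -0.0
```

Request:
send_rows([
  [[0, 0, 4, 0, 0, 0], [0, 0, 8, 0, 0, 0], [0, 0, 12, 0, 0, 0], [-4, -4, 12, 0, 0, 0], [-8, -8, 12, 0, 0, 0], [-12, -12, 12, 0, 0, 0], [-16, -16, 12, 0, 0, 0], [-20, -20, 12, 0, 0, 0], [-24, -24, 12, 0, 0, 0], [-24, -24, 12, 0, 0, 0], [-24, -24, 12, 0, 0, 0]],
])

```text
clock: 11.05
tcp_pos: [0.3789, -0.4348, 0.2273]
orientation: [0.001, 0.987, 0.159, -0.001]
wrist_force: [-0.6, 1.0, 0.3]
finger_gap: -0.0001
```

```bash
python3 - <<'E'
from h import *
a=np.radians(18.8);R=np.array([[np.cos(a),np.sin(a)],[-np.sin(a),np.cos(a)]])
im=[]
for n in("scene","top"):
    d=read_camera(n);P=pts(d)[d["z_map"]>0];Q=(P[:,:2]-[.5696,-.2078])@R.T*1000;Z=P[:,2]
    b=(Z>.118)&(Z<.145)&(abs(Q[:,0])<60)&(abs(Q[:,1])<50);print(n,"bar",b.sum(),Q[b].mean(0).round(1),P[b,2].max())
    y=Q[(Z>.03)&(Z<.065)&(abs(Q[:,0]+80)<6)&(abs(Q[:,1])<60),1];print("handles",y.min(),y.max())
    im.append(cv2.resize(d["img"][110:290,90:250] if n=="scene" else d["img"][130:310,270:430],None,fx=2.5,fy=2.5))
cv2.imwrite("pics/f.png",np.hstack(im)[...,::-1]); print(get_state()["tcp_pos"],get_state()["clock"])
E
```

```text
scene bar 161 [21. -1.] 0.13662926018554383
handles -35.33867977719135 32.539531140178084
top bar 143 [19.2  0.9] 0.13631214785052623
handles -33.593565475791976 34.26112574484812
[ 0.38157165 -0.43201436  0.22735454] 11.15
```

View pics/f.png

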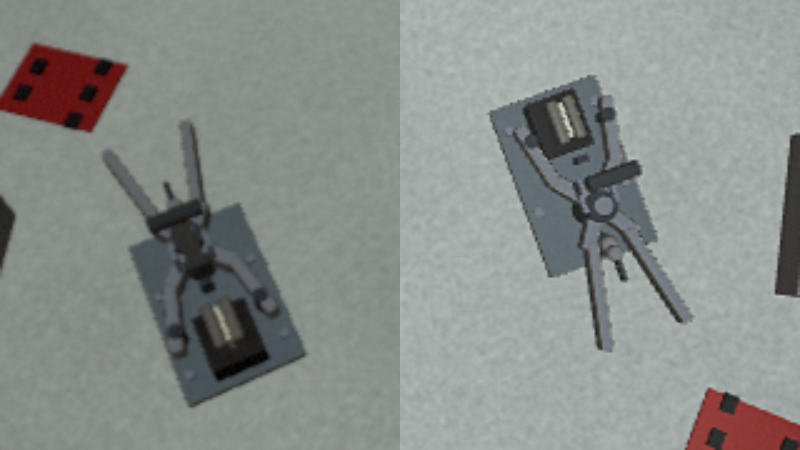

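The case is one closed block, the handles are open (68 mm over the outsides), and the bar is upright at x≈20, with its top at about 0.136 by the depth map. I'm handing in.

```bash
python3 -c "
from workcell import *
print(hand_in())"
```

```text
the job is handed in; nothing more can be done
None
```

The job is done and handed in at about 11 s of the 40 s allowed. I squeezed the handles of the pliers holding the case until they locked, then let go. Next I pulled the release lever back with closed fingers so the jaws sprang open, let the lever stand up again, and moved the arm clear. The spare pliers were never approached.

**What the last checks showed:**
- **Locking:** the handles stayed parallel after the fingers opened. Under the squeeze the finger opening read 27–28 mm, a little less than the 30 mm stated for locked.
- **Case:** the two halves had met after the squeeze and stayed together once the jaws opened. I judged this from the camera pictures only; I had no direct reading of how far the halves had moved.
- **Handles:** back open, about 68 mm over their outsides against 67 mm stated.
- **Lever:** upright, with its bar about 20 mm ahead of the pivot. The depth map put its top at 136 mm, where 133 mm is expected, the same as before the job.
- **Forces:** every wrist force reading I took was below about 10 N.

No check failed.

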